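# Clip the specimen box shut

## Robot

A 6-joint arm with a two-finger parallel gripper is mounted at the origin on a cart in front of the work surface, level with it; the furniture and walls round the work are solid. World frame = base frame: x ahead of the robot, y to its left, z up, the work surface at z = 0. Lengths are in m, angles in rad, forces in N, time in s.
With the tool pointing down it reaches from about 0.375 to 0.925 m from the base axis. Payload 5.7 kg.
Tool frame: the origin (TCP) lies midway between the tips of the shut fingers; the grasp point (between the pads) lies 19 mm behind it; z points along the fingers, x is the direction in which the jaws open and shut, and the axes are right-handed (so a half turn about z gives the same grasp; the last joint's range is limited). The gripper opens to 88 mm and grips with 3 to 60 N. Pads are 20 mm wide; open, the fingers measure 115 mm over their backs; the gripper's body (75 mm by 178 mm) begins 61 mm behind the grasp point.
Start: joints at [-1.464, 0.359, 1.51, -0, 1.272, -0.115], TCP at [0.132, -0.585, 0.223] pointing down, gripper open.
Joint ranges: [-2.97, 2.97], [-1.01, 2.36], [0.21, 2.38], [-0.96, 4.11], [0.2, 2.71], [-2.98, 2.98]. Speed limits (rad/s): [2.39, 2.39, 3.14, 3.14, 3.14, 3.14].

## Interface

Orientations are given as [roll, pitch, yaw] about the fixed x, y, z axes, in that order (R = Rz(yaw) Ry(pitch) Rx(roll)).
In Python, from rig import robot gives the robot as it stands.
- The arm moves only by the tool play_rows, never from a script. Its argument "plan" is a list of rows, each an object of numbers: "wx", "wy", "wz": the turn, a rotation vector about the world's x, y, z in rad; "dx", "dy", "dz": the shift along the world's x, y, z in m; "hand": the closure, from -1 (fully open) to 1 (shut). A call has 1 to 20 rows; each row shifts and turns the commanded pose from where the row before left it; what a row does not reach is not made up. A row lasts 1/8 s, in which the tool goes at most 62.5 mm and 10.7 degrees, less where a joint would pass 70% of its speed; a pose out of reach is approached as far as the arm can. A call with a gripper value outside its range is refused whole. The fingers move at their own pace and stop on an object; "newtons" is the grip in N (left out, the last holds). Time passes only in rows, so rows that do not move let the fingers close. It gives the time, the measured TCP pose, the force and the opening at its end, in the units of the state.
- robot.state(): the state, without advancing time (a new reading comes with each control period).
- robot.read_camera(name): name is "scene" or "top" or "wrist"; returns the picture (480x640x3 uint8, red, green, blue); there is no depth.
- robot.camera_params(name): a dict with "mtx" (3x3 intrinsics, pixels), "rvec" (rotation vector, rad) and "tvec" (3), from world to camera coordinates, as OpenCV has them. Camera axes: x right, y down, z forward; pixel columns grow to the right and rows downward; lengths in m; the calibration is good to about 2 mm. A picture is of the moment at which its call begins: read the wrist's pose just before it. camera_params takes no time and is no camera call; for the wrist camera it gives the pose at the moment of the call.
- robot.hand_in(): hands the job in, once; it reports no verdict.
The state is a dict: "time_s": time; "q": joint angles; "qvel": joint speeds; "joint_efforts": joint torques, N m; "ee_pos": TCP position; "eef_rot": TCP orientation; "force": force on the tool from outside, world axes, zero at the start; "moment": the same for the moment, N m; "width": finger opening in m.
Only numpy, scipy, OpenCV 4.12 (cv2) and the standard library are available. Lean on these libraries where they do the work, as an engineer would, in place of code of your own. Each camera call takes 0.05 s, during which the arm holds its last target. There are 200 camera calls.

## Task

Close the specimen transport box for dispatch: swing its lid gently down onto the rim, then fold the three orange clips down round the rim one by one until each has snapped home and stays down by itself. Feel for each snap and do not force the clips or the lid (no more than about 12 N), and leave the other things on the bench where they are.

Things in the scene. Friction and masses are not known exactly. Their poses are not given: they have to be found in the camera images.
- box: Blue specimen transport box, fixed to the worktop, with three specimen cups inside. Walls 112 (x) x 152 (y) mm, rim 132 x 172 mm, rim top 84 mm above the worktop. Origin: centre of its underside on the worktop; z up, -x is its front (the side of the front clip), +y its left, lid hinge along its +x side.
- lid (a joint): Lid hinge, rad: 0 = shut, resting on the rubber seal of the rim (it gives about 8 N per mm), grows as the lid opens upward (about 0.55 to 0.85 at the start). The hinge is stiff enough to stay at any angle; pushing 80 mm from the pin takes about 3 to 4 N. Do not drop or slam it.
- lid_hinge (a point): Point on the lid's hinge pin, at its middle: 66 mm behind the box's origin (+x of the box) and 86 mm above the worktop; pin parallel to the box's y.
- lid_edge (a point): Middle of the lid's front edge, on its outer (upper) face. The lid is a white frame with a clear window, 140 x 188 mm, 8 mm thick; its outer face lies 6 mm from the pin's centre line; this edge is 140 mm from the pin. Shut, the outer face is 92 mm above the worktop.
- clip_front (a joint): Joint of the front clip, rad: 0 = sticking straight out in the plane of the lid, growing as the clip is folded down. Snapped home it rests somewhere between 1.0 and 1.55, different from clip to clip; a clip that has not snapped springs back to between -0.4 and 0.5 when let go.
- clip_front_pin (a point): Middle of the pin of the front clip, on the lid's front (-x) edge. Lid shut: 88 mm above the worktop and 78 mm in front of the box's origin; pin parallel to that edge.
- clip_front_tip (a point): Middle of the free edge of the front clip, an orange flap 56 mm wide (along the edge), reaching 46 mm from its pin, 3 mm thick, with a hook on its underside that snaps behind a spring catch under the box rim.
- clip_left (a joint): Joint of the left clip, rad: 0 = sticking straight out in the plane of the lid, growing as the clip is folded down. Snapped home it rests somewhere between 1.0 and 1.55, different from clip to clip; a clip that has not snapped springs back to between -0.4 and 0.5 when let go.
- clip_left_pin (a point): Middle of the pin of the left clip, on the lid's left (+y) edge. Lid shut: 88 mm above the worktop and 98 mm to the left of the box's origin; pin parallel to that edge.
- clip_left_tip (a point): Middle of the free edge of the left clip (like the front clip). A clip springs back lightly (about 0.7 N at its free edge). Its catch gives way when the folded clip is pushed inward near its free edge with about 3 to 6 N; behind the catch the clip meets a firm rubber stop (about 12 N per mm).
- clip_right (a joint): Joint of the right clip, rad: 0 = sticking straight out in the plane of the lid, growing as the clip is folded down. Snapped home it rests somewhere between 1.0 and 1.55, different from clip to clip; a clip that has not snapped springs back to between -0.4 and 0.5 when let go.
- clip_right_pin (a point): Middle of the pin of the right clip, on the lid's right (-y) edge. Lid shut: 88 mm above the worktop and 98 mm to the right of the box's origin; pin parallel to that edge.
- clip_right_tip (a point): Middle of the free edge of the right clip (like the front clip). The catches are set by hand and not measured: where a clip snaps and stops differs by up to 8 mm in or out of the middle setting from clip to clip, so feel for it. More than 15 N on the lid or a clip overloads it.
- specimen_cup_1: Specimen cup with orange cap, 44 mm across, 53 mm tall; bystander. Origin: centre of its underside, z up.
- specimen_cup_3: Specimen cup with orange cap, 44 mm across, 53 mm tall; bystander. Origin: centre of its underside, z up.
- decapper: Orange tube decapper standing up, 35 mm across, 70 mm tall; bystander. Origin: centre of its underside, z up.
- wipe_pack: Pack of wipes, 112 x 75 x 41 mm; bystander. Origin: centre of its underside, z up.

How it is judged:
By the outcome, as a careful person would: the job done as asked, in the order asked, and still so for the second after the job is handed in, with the robot touching nothing.
It also fails if it takes over 64 s, if anything falls off the work surface, if the arm or the gripper's body presses on something with over 40 N, if the wrist force passes 120 N, or if a joint passes its speed limit or range.

## Working session

There is one attempt and no reset: what is moved stays moved. The work goes in short steps, Python scripts to look and compute and a tool call to move; the robot and the scene stay as the last step left them, time stands still between calls to the robot, and variables do not carry over. Pictures are saved under pics/ and viewed, about 8 in all and at most 12, crops included, and the job is handed in when it is done.

Besides the shell and the picture viewer there is one more tool, called after "Call:" as name([rows], argument=value, ...), one row to a line, values as JSON. play_rows: Moves the arm, as the interface text tells. Its arguments: {"type":"object","properties":{"plan":{"type":"array","items":{"type":"object","properties":{"wx":{"type":"number"},"wy":{"type":"number"},"wz":{"type":"number"},"dx":{"type":"number"},"dy":{"type":"number"},"dz":{"type":"number"},"hand":{"type":"number"}}}},"newtons":{"type":"number"}},"required":["plan"]}

```bash
mkdir -p pics; ls
python3 - <<'E'
from rig import robot
import cv2,numpy as np
s=robot.state();print({k:np.round(v,3) for k,v in s.items()})
for n in("scene","top"):
    cv2.imwrite(f"pics/{n}0.png",robot.read_camera(n)[:,:,::-1]);p=robot.camera_params(n)
    R=cv2.Rodrigues(np.array(p["rvec"]))[0];print(n,np.round(p["mtx"],1).tolist(),np.round(-R.T@np.array(p["tvec"]).ravel(),3),np.round(R,2).tolist())
E
```

```text
pics
{'time_s': np.float64(0.0), 'q': array([-1.464,  0.359,  1.511,  0.   ,  1.272, -0.115]), 'qvel': array([-0.   ,  0.002, -0.001, -0.001,  0.001, -0.   ]), 'joint_efforts': array([ 1.0000e-03, -5.1537e+01, -2.7073e+01,  6.8000e-02,  3.5000e-02,
       -0.0000e+00]), 'ee_pos': array([ 0.132, -0.585,  0.222]), 'eef_rot': array([-3.141e+00,  2.000e-03, -1.349e+00]), 'force': array([-0.522,  0.588,  0.337]), 'moment': array([ 0.013,  0.012, -0.008]), 'width': np.float64(0.088)}
scene [[474.0, 0.0, 316.1], [0.0, 474.0, 243.0], [0.0, 0.0, 1.0]] [0.118 0.625 0.821] [[-0.77, -0.64, 0.01], [-0.48, 0.56, -0.68], [0.43, -0.52, -0.74]]
top [[485.0, 0.0, 315.5], [0.0, 485.0, 241.9], [0.0, 0.0, 1.0]] [0.324 0.104 1.283] [[0.02, -1.0, 0.01], [-0.98, -0.02, -0.19], [0.2, -0.01, -0.98]]
```

View pics/scene0.png

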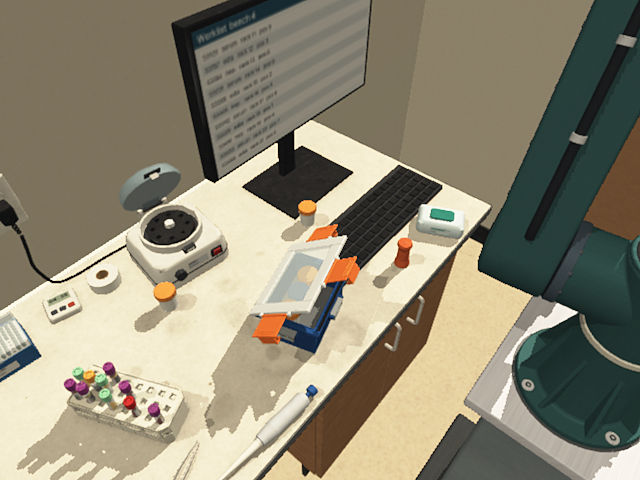

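View pics/top0.png

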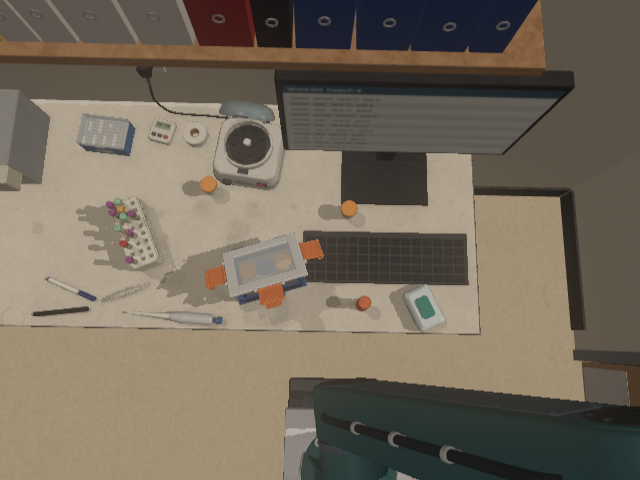

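The scene view shows the box with its lid open: front clip near (343,271), left clip (270,328), right clip (322,235). In the top view the same clips are at (270,295), (215,277) and (312,250). Next is a zoomed crop of both views with the orange contours.

```bash
cat > h.py <<'E'
import cv2,numpy as np
from rig import robot
np.set_printoptions(suppress=True,precision=4)
def proj(n,P):
    p=robot.camera_params(n);return cv2.projectPoints(np.float64(P).reshape(-1,1,3),np.array(p["rvec"]),np.array(p["tvec"]),np.array(p["mtx"]),None)[0].reshape(-1,2)
def ray(n,uv):
    p=robot.camera_params(n);R=cv2.Rodrigues(np.array(p["rvec"]))[0];t=np.array(p["tvec"]).ravel()
    d=R.T@np.linalg.inv(np.array(p["mtx"]))@np.array([*uv,1.]);return -R.T@t,d/np.linalg.norm(d)
def tri(obs):
    A=np.zeros((3,3));b=np.zeros(3);rs=[ray(n,uv) for n,uv in obs]
    for o,d in rs: M=np.eye(3)-np.outer(d,d);A+=M;b+=M@o
    X=np.linalg.solve(A,b);return X,max(np.linalg.norm(np.cross(X-o,d)) for o,d in rs)
def orange(im):
    h=cv2.cvtColor(im,cv2.COLOR_RGB2HSV);return cv2.inRange(h,(4,150,90),(16,255,255))
E
python3 - <<'E'
from h import *
out=[]
for n,(x0,y0,x1,y1) in {"scene":(240,215,370,360),"top":(195,225,335,315)}.items():
    im=cv2.imread(f"pics/{n}0.png");m=orange(im[:,:,::-1])
    for c in cv2.findContours(m,cv2.RETR_EXTERNAL,cv2.CHAIN_APPROX_NONE)[0]:
        if cv2.contourArea(c)>60: print(n,cv2.contourArea(c),cv2.moments(c)['m10']/cv2.moments(c)['m00'],cv2.moments(c)['m01']/cv2.moments(c)['m00'],cv2.approxPolyDP(c,2.0,True).reshape(-1,2).tolist())
    c=cv2.resize(im[y0:y1,x0:x1],None,fx=4 if n=="scene" else 4.,fy=4 if n=="scene" else 4.,interpolation=cv2.INTER_CUBIC)
    out.append(c)
cv2.imwrite("pics/c1.png",out[0]);cv2.imwrite("pics/c2.png",out[1]);print(out[0].shape,out[1].shape)
E
```

```text
scene 660.0 270.6820707070707 327.1136363636364 [[252, 336], [257, 336], [263, 343], [277, 343], [280, 337], [276, 335], [284, 319], [293, 319], [299, 314], [293, 314], [289, 318], [285, 314], [264, 314]]
scene 70.0 166.22142857142856 296.747619047619 [[172, 283], [174, 290], [169, 296], [160, 298], [154, 293], [155, 297], [161, 301], [170, 299], [175, 293]]
scene 618.0 343.1871628910464 270.4789644012945 [[356, 256], [335, 259], [325, 283], [344, 279], [346, 283], [352, 283], [359, 270], [355, 262]]
scene 332.0 402.851907630522 252.6661646586345 [[401, 238], [398, 241], [399, 248], [394, 262], [399, 267], [405, 267], [408, 264], [407, 250], [411, 247], [411, 242], [407, 238]]
scene 261.5 323.85723390694704 232.37603569152324 [[337, 224], [317, 228], [306, 241], [328, 235], [335, 236]]
top 103.0 364.12944983818767 302.4239482200647 [[367, 297], [359, 299], [358, 304], [363, 310], [370, 303]]
top 423.5 271.13813459268005 295.20188902007084 [[281, 283], [257, 290], [261, 304], [265, 303], [267, 308], [281, 304]]
top 311.0 214.87138263665594 276.97159699892813 [[223, 266], [205, 271], [206, 284], [210, 289], [225, 281]]
top 295.5 310.9402143260011 249.35194585448392 [[317, 239], [299, 243], [304, 258], [321, 257]]
top 178.0 348.6011235955056 208.0440074906367 [[348, 200], [342, 204], [341, 210], [349, 216], [356, 211], [356, 206]]
top 157.0 207.97452229299364 183.77388535031847 [[210, 177], [201, 181], [204, 190], [211, 190], [216, 184]]
(580, 520, 3) (360, 560, 3)
```

View pics/c1.png

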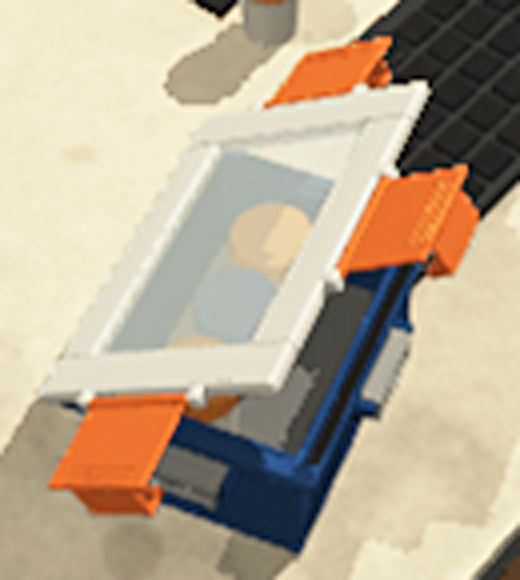

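View pics/c2.png

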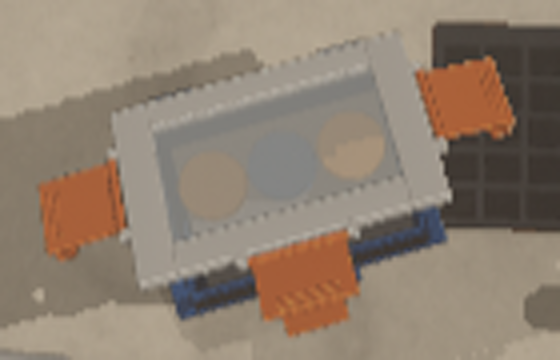

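The lid corners can be read in both crops, in crop pixels: scene hinge-left (45,398), hinge-right (200,120), front-right (426,85), front-left (282,390); top (115,112), (400,33), (450,198), (143,286).

Run:
```python
from h import *
S=np.array([[45,398],[200,120],[426,85],[282,390]])/4+[240,215]-.4
T=np.array([[115,112],[400,33],[450,198],[143,286]])/4+[195,225]-.4
X=[]
for a,b in zip(S,T):
    x,e=tri([("scene",a),("top",b)]);X.append(x);print(x,e)
X=np.array(X);d=lambda i,j:np.linalg.norm(X[i]-X[j])
print("sizes",d(0,1),d(2,3),d(0,3),d(1,2))
f=(X[2]+X[3])/2;h=(X[0]+X[1])/2;v=f-h
print("edge",f,"hinge",h,"angle",np.arctan2(v[2],np.hypot(*v[:2])),"dir",np.degrees(np.arctan2(-v[1],-v[0])),"y",[np.degrees(np.arctan2(-(X[i]-X[j])[0],(X[i]-X[j])[1])) for i,j in((0,1),(3,2))])
# visible box rim front corners (z=.084) in top
for uv in [(175,293),(445,215),(180,318),(443,240)]:
    o,dd=ray("top",np.array(uv)/4+[195,225]-.4);print("rim",o+dd*(.084-o[2])/dd[2])
```

```text
[0.5283 0.3208 0.0865] 0.0018211102691342302
[0.5851 0.1463 0.0896] 0.001754970467854674
[0.4701 0.1112 0.167 ] 0.00041104429856240934
[0.4141 0.2855 0.1616] 0.0018959896163937015
sizes 0.18361523597430546 0.18309698836162383 0.1411397527261931 0.1429708018243116
edge [0.4421 0.1983 0.1643] hinge [0.5567 0.2335 0.0881] angle 0.5663860738386367 dir 17.078205492578398 y [np.float64(18.034966883509508), np.float64(17.80852982718923)]
rim [0.4183 0.2792 0.084 ]
rim [0.4699 0.1144 0.084 ]
rim [0.4031 0.2754 0.084 ]
rim [0.4543 0.1153 0.084 ]
```

Lid angle is about 0.57 rad and the yaw about 17.7°. The box origin comes out near (0.491, 0.214), and the lid sizes and hinge height agree with the text. I'll approach over the front bar of the lid with the fingers shut.

Call:
play_rows([
  {"dx":0.036,"dy":0.042,"dz":0.004,"wz":0.011,"hand":1},
  {"dx":0.036,"dy":0.042,"dz":0.004,"wz":0.011,"hand":1},
  {"dx":0.036,"dy":0.042,"dz":0.004,"wz":0.011,"hand":1},
  {"dx":0.036,"dy":0.042,"dz":0.004,"wz":0.011,"hand":1},
  {"dx":0.036,"dy":0.042,"dz":0.004,"wz":0.011,"hand":1},
  {"dx":0.036,"dy":0.042,"dz":0.004,"wz":0.011,"hand":1},
  {"dx":0.036,"dy":0.042,"dz":0.004,"wz":0.011,"hand":1},
  {"dx":0.036,"dy":0.042,"dz":0.004,"wz":0.011,"hand":1},
  {"dx":0.006,"dy":0.057,"dz":-0.0045,"hand":1},
  {"dx":0.006,"dy":0.057,"dz":-0.0045,"hand":1},
  {"dx":0.006,"dy":0.057,"dz":-0.0045,"hand":1},
  {"dx":0.006,"dy":0.057,"dz":-0.0045,"hand":1},
  {"dx":0.006,"dy":0.057,"dz":-0.0045,"hand":1},
  {"dx":0.006,"dy":0.057,"dz":-0.0045,"hand":1},
  {"dx":0.006,"dy":0.057,"dz":-0.0045,"hand":1},
  {"dx":0.006,"dy":0.057,"dz":-0.0045,"hand":1},
  {"hand":1},
  {"hand":1},
], newtons=30)

```text
invalid input at $.plan[0]: expected keys wx, wy, wz, dx, dy, dz, hand
```

Call:
play_rows([
  {"wx":0,"wy":0,"wz":0.011,"dx":0.036,"dy":0.042,"dz":0.004,"hand":1},
  {"wx":0,"wy":0,"wz":0.011,"dx":0.036,"dy":0.042,"dz":0.004,"hand":1},
  {"wx":0,"wy":0,"wz":0.011,"dx":0.036,"dy":0.042,"dz":0.004,"hand":1},
  {"wx":0,"wy":0,"wz":0.011,"dx":0.036,"dy":0.042,"dz":0.004,"hand":1},
  {"wx":0,"wy":0,"wz":0.011,"dx":0.036,"dy":0.042,"dz":0.004,"hand":1},
  {"wx":0,"wy":0,"wz":0.011,"dx":0.036,"dy":0.042,"dz":0.004,"hand":1},
  {"wx":0,"wy":0,"wz":0.011,"dx":0.036,"dy":0.042,"dz":0.004,"hand":1},
  {"wx":0,"wy":0,"wz":0.011,"dx":0.036,"dy":0.042,"dz":0.004,"hand":1},
  {"wx":0,"wy":0,"wz":0,"dx":0.006,"dy":0.057,"dz":-0.0045,"hand":1},
  {"wx":0,"wy":0,"wz":0,"dx":0.006,"dy":0.057,"dz":-0.0045,"hand":1},
  {"wx":0,"wy":0,"wz":0,"dx":0.006,"dy":0.057,"dz":-0.0045,"hand":1},
  {"wx":0,"wy":0,"wz":0,"dx":0.006,"dy":0.057,"dz":-0.0045,"hand":1},
  {"wx":0,"wy":0,"wz":0,"dx":0.006,"dy":0.057,"dz":-0.0045,"hand":1},
  {"wx":0,"wy":0,"wz":0,"dx":0.006,"dy":0.057,"dz":-0.0045,"hand":1},
  {"wx":0,"wy":0,"wz":0,"dx":0.006,"dy":0.057,"dz":-0.0045,"hand":1},
  {"wx":0,"wy":0,"wz":0,"dx":0.006,"dy":0.057,"dz":-0.0045,"hand":1},
  {"wx":0,"wy":0,"wz":0,"dx":0,"dy":0,"dz":0,"hand":1},
  {"wx":0,"wy":0,"wz":0,"dx":0,"dy":0,"dz":0,"hand":1},
], newtons=30)

```text
time_s: 2.35
ee_pos: [0.4674, 0.2062, 0.2182]
eef_rot: [3.14, -0.001, -1.26]
force: [0.3, -0.2, -1.0]
width: 0.0004
```

Call:
play_rows([
  {"wx":0,"wy":0,"wz":0,"dx":0,"dy":0,"dz":-0.018,"hand":1},
  {"wx":0,"wy":0,"wz":0,"dx":0,"dy":0,"dz":-0.018,"hand":1},
  {"wx":0,"wy":0,"wz":0,"dx":0,"dy":0,"dz":-0.012,"hand":1},
  {"wx":0,"wy":0,"wz":0,"dx":0,"dy":0,"dz":-0.006,"hand":1},
  {"wx":0,"wy":0,"wz":0,"dx":0,"dy":0,"dz":-0.003,"hand":1},
  {"wx":0,"wy":0,"wz":0,"dx":0,"dy":0,"dz":-0.003,"hand":1},
  {"wx":0,"wy":0,"wz":0,"dx":0,"dy":0,"dz":0,"hand":1},
])

```text
time_s: 3.22
ee_pos: [0.4681, 0.2068, 0.1587]
eef_rot: [-3.141, 0.0, -1.261]
force: [-0.5, -0.5, -0.5]
width: 0.0005
```

Call:
play_rows([
  {"wx":0,"wy":0,"wz":0,"dx":0,"dy":0,"dz":-0.003,"hand":1},
  {"wx":0,"wy":0,"wz":0,"dx":-0.0025,"dy":-0.0008,"dz":-0.004,"hand":1},
  {"wx":0,"wy":0,"wz":0,"dx":-0.0025,"dy":-0.0008,"dz":-0.004,"hand":1},
  {"wx":0,"wy":0,"wz":0,"dx":-0.0023,"dy":-0.0007,"dz":-0.004,"hand":1},
])

```text
time_s: 3.72
ee_pos: [0.4607, 0.2045, 0.1434]
eef_rot: [-3.141, 0.0, -1.261]
force: [0.6, -0.1, 1.1]
width: 0.0003
```

Call:
play_rows([
  {"wx":0,"wy":0,"wz":0,"dx":-0.0018,"dy":-0.0006,"dz":-0.004,"hand":1},
  {"wx":0,"wy":0,"wz":0,"dx":-0.0017,"dy":-0.0005,"dz":-0.004,"hand":1},
  {"wx":0,"wy":0,"wz":0,"dx":-0.0015,"dy":-0.0005,"dz":-0.004,"hand":1},
  {"wx":0,"wy":0,"wz":0,"dx":-0.0014,"dy":-0.0004,"dz":-0.004,"hand":1},
])

```text
time_s: 4.22
ee_pos: [0.4541, 0.2024, 0.1273]
eef_rot: [3.141, 0.0, -1.261]
force: [0.1, 0.6, 1.4]
width: 0.0005
```

Call:
play_rows([
  {"wx":0,"wy":0,"wz":0,"dx":-0.0012,"dy":-0.0004,"dz":-0.004,"hand":1},
  {"wx":0,"wy":0,"wz":0,"dx":-0.001,"dy":-0.0003,"dz":-0.004,"hand":1},
  {"wx":0,"wy":0,"wz":0,"dx":-0.0009,"dy":-0.0003,"dz":-0.004,"hand":1},
  {"wx":0,"wy":0,"wz":0,"dx":-0.0008,"dy":-0.0002,"dz":-0.004,"hand":1},
  {"wx":0,"wy":0,"wz":0,"dx":-0.0006,"dy":-0.0002,"dz":-0.004,"hand":1},
  {"wx":0,"wy":0,"wz":0,"dx":-0.0005,"dy":-0.0001,"dz":-0.004,"hand":1},
  {"wx":0,"wy":0,"wz":0,"dx":-0.0004,"dy":-0.0001,"dz":-0.004,"hand":1},
])

```text
time_s: 5.1
ee_pos: [0.4487, 0.2008, 0.0993]
eef_rot: [3.141, 0.0, -1.261]
force: [-0.5, -0.4, 1.5]
width: 0.0004
```

Call:
play_rows([
  {"wx":0,"wy":0,"wz":0,"dx":-0.0003,"dy":-0.0001,"dz":-0.002,"hand":1},
  {"wx":0,"wy":0,"wz":0,"dx":-0.0002,"dy":-0.0001,"dz":-0.002,"hand":1},
  {"wx":0,"wy":0,"wz":0,"dx":0,"dy":0,"dz":-0.0015,"hand":1},
  {"wx":0,"wy":0,"wz":0,"dx":0,"dy":0,"dz":0,"hand":1},
])

```text
time_s: 5.6
ee_pos: [0.4485, 0.2007, 0.094]
eef_rot: [-3.141, 0.0, -1.261]
force: [-0.2, 0.5, -0.1]
width: 0.0006
```

Run:
```python
from h import *
a=robot.read_camera("scene");b=robot.read_camera("top")
A=cv2.resize(a[215:360,240:370],None,fx=4,fy=4)[:,:,::-1];B=cv2.resize(b[225:315,195:335],(400,257))[:,:,::-1]
B=cv2.copyMakeBorder(B,0,580-257,0,0,cv2.BORDER_CONSTANT)
cv2.imwrite("pics/c3.png",np.hstack([cv2.resize(A,(400,446)),B[:446]]))
```

```text
(no output)
```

View pics/c3.png

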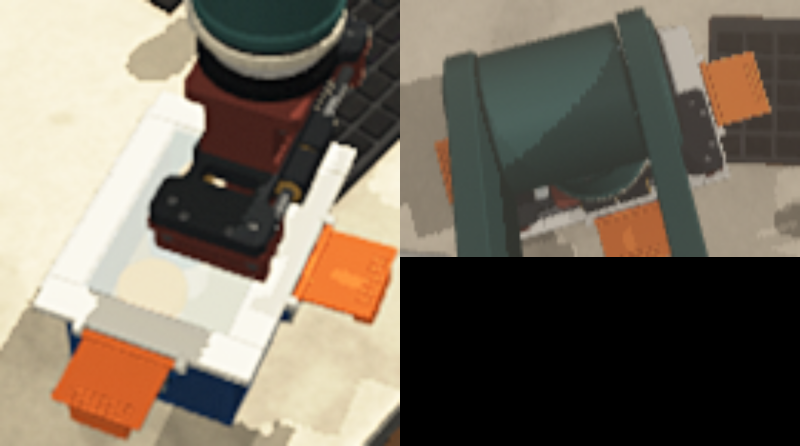

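The lid is almost shut: its white frame lies level over the blue rim and the fingers are on its front part. Now small steps until the seal is felt.

Call:
play_rows([
  {"wx":0,"wy":0,"wz":0,"dx":0,"dy":0,"dz":-0.001,"hand":1},
  {"wx":0,"wy":0,"wz":0,"dx":0,"dy":0,"dz":-0.0007,"hand":1},
  {"wx":0,"wy":0,"wz":0,"dx":0,"dy":0,"dz":0,"hand":1},
])

```text
time_s: 6.08
ee_pos: [0.4485, 0.2007, 0.0924]
eef_rot: [-3.141, 0.0, -1.261]
force: [-0.1, -0.3, 0.0]
width: 0.0008
```

Call:
play_rows([
  {"wx":0,"wy":0,"wz":0,"dx":0,"dy":0,"dz":-0.0006,"hand":1},
  {"wx":0,"wy":0,"wz":0,"dx":0,"dy":0,"dz":-0.0006,"hand":1},
])

```text
time_s: 6.32
ee_pos: [0.4485, 0.2006, 0.0914]
eef_rot: [-3.141, 0.0, -1.261]
force: [-1.0, -0.6, 5.1]
width: 0.0004
```

Call:
play_rows([
  {"wx":0,"wy":0,"wz":0,"dx":0,"dy":0,"dz":0.005,"hand":1},
  {"wx":0,"wy":0,"wz":0,"dx":0,"dy":0,"dz":0.03,"hand":1},
  {"wx":0,"wy":0,"wz":0,"dx":0,"dy":0,"dz":0.025,"hand":1},
  {"wx":0,"wy":0,"wz":0,"dx":-0.026,"dy":-0.008,"dz":0,"hand":1},
  {"wx":0,"wy":0,"wz":0,"dx":-0.026,"dy":-0.008,"dz":0,"hand":1},
  {"wx":0,"wy":0,"wz":0,"dx":-0.026,"dy":-0.008,"dz":0,"hand":1},
  {"wx":0,"wy":0,"wz":0,"dx":0,"dy":0,"dz":0,"hand":1},
])

```text
time_s: 7.2
ee_pos: [0.3682, 0.1761, 0.1511]
eef_rot: [3.14, 0.0, -1.261]
force: [-0.1, -0.6, -0.3]
width: 0.0003
```

Run:
```python
from h import *
print(robot.state()["force"])
a=robot.read_camera("scene");b=robot.read_camera("top")
O=np.array([.491,.214,0]);c,s=np.cos(.308),np.sin(.308);xb=np.array([c,s,0]);yb=np.array([-s,c,0])
P=lambda x,y,z:O+x*xb+y*yb+np.array([0,0,z])
def draw(n,im,box,w):
    x0,y0,x1,y1=box;k=6;im=cv2.resize(im[y0:y1,x0:x1],None,fx=k,fy=k,interpolation=cv2.INTER_CUBIC)[:,:,::-1].copy()
    pts=[P(-.074,y,.092) for y in(-.094,.094)]+[P(.066,y,.092) for y in(-.094,.094)]+[P(-.078,0,.088),P(0,.098,.088),P(0,-.098,.088)]
    for u,v in proj(n,pts): cv2.circle(im,(int((u-x0+.5)*k),int((v-y0+.5)*k)),4,(0,255,0),1)
    return cv2.resize(im,(w,int(im.shape[0]*w/im.shape[1])))
A=draw("scene",a,(245,225,375,355),480);B=draw("top",b,(195,225,335,315),320)
H=np.zeros((480,800,3),np.uint8);H[:A.shape[0],:480]=A;H[:B.shape[0],480:]=B
cv2.imwrite("pics/c4.png",H)
for n,im in(("scene",a),("top",b)):
    for ct in cv2.findContours(orange(im),cv2.RETR_EXTERNAL,cv2.CHAIN_APPROX_NONE)[0]:
        if cv2.contourArea(ct)>100: print(n,cv2.contourArea(ct),cv2.approxPolyDP(ct,2.0,True).reshape(-1,2).tolist())
# predicted tip px for angles
for nm,f in {"front":lambda r,z:P(-.078-r,0,.088+z),"left":lambda r,z:P(0,.098+r,.088+z),"right":lambda r,z:P(0,-.098-r,.088+z)}.items():
    for th in(-.4,-.1,.2,.5): print(nm,th,[np.round(proj(n,f(.046*np.cos(th),-.046*np.sin(th)))[0],1) for n in("scene","top")])
```

```text
[-0.1482 -0.5982 -0.3155]
scene 819.5 [[267, 322], [257, 344], [263, 347], [263, 351], [280, 357], [285, 354], [296, 333]]
scene 548.0 [[344, 292], [335, 311], [360, 320], [367, 300]]
scene 317.5 [[401, 238], [395, 264], [405, 267], [408, 264], [408, 249], [411, 242], [407, 238]]
scene 405.5 [[318, 235], [310, 249], [335, 256], [342, 242]]
top 103.0 [[367, 297], [359, 299], [358, 304], [363, 310], [370, 303]]
top 293.0 [[225, 269], [208, 275], [213, 295], [217, 287], [229, 287]]
top 365.5 [[317, 243], [300, 248], [306, 268], [323, 264]]
top 174.0 [[348, 200], [342, 204], [341, 209], [349, 216], [355, 212], [356, 206]]
top 155.0 [[206, 177], [201, 181], [201, 187], [211, 190], [216, 183], [212, 178]]
front -0.4 [array([363.1, 302.8]), array([278.6, 315.5])]
front -0.1 [array([364.3, 307.5]), array([279.3, 317.1])]
front 0.2 [array([363.3, 311.6]), array([279.6, 317.1])]
front 0.5 [array([360.4, 314.7]), array([279.4, 315.5])]
left -0.4 [array([270.4, 342.7]), array([209.4, 284. ])]
left -0.1 [array([270. , 348.3]), array([209.1, 285. ])]
left 0.2 [array([270.7, 352. ]), array([210.5, 285.6])]
left 0.5 [array([272.3, 353.5]), array([213.4, 285.6])]
right -0.4 [array([329.7, 233.5]), array([320.3, 251.8])]
right -0.1 [array([330.1, 236.8]), array([321.5, 252.4])]
right 0.2 [array([329.9, 241.5]), array([321.1, 253.4])]
right 0.5 [array([328.9, 247. ]), array([319.2, 254.8])]
```

View pics/c4.png

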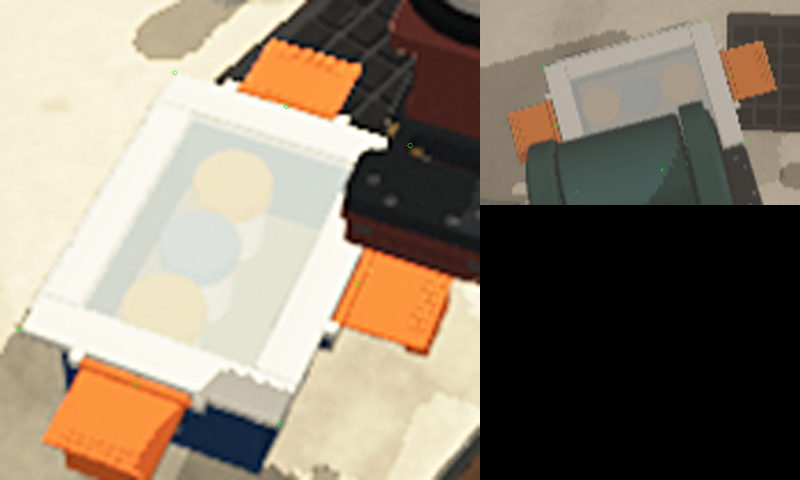

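The lid is shut and level, and the predicted pins fall within about 3 mm of the clip bases. All three clips stick out near 0 rad. I'll fold the front clip along its arc.

Call:
play_rows([
  {"wx":0,"wy":0,"wz":0,"dx":0,"dy":0,"dz":-0.02,"hand":1},
  {"wx":0,"wy":0,"wz":0,"dx":0,"dy":0,"dz":-0.02,"hand":1},
  {"wx":0,"wy":0,"wz":0,"dx":0,"dy":0,"dz":-0.012,"hand":1},
  {"wx":0,"wy":0,"wz":0,"dx":0,"dy":0,"dz":-0.007,"hand":1},
  {"wx":0,"wy":0,"wz":0,"dx":0,"dy":0,"dz":-0.005,"hand":1},
  {"wx":0,"wy":0,"wz":0,"dx":0.0003,"dy":0,"dz":-0.004,"hand":1},
  {"wx":0,"wy":0,"wz":0,"dx":0.0009,"dy":0.0003,"dz":-0.004,"hand":1},
  {"wx":0,"wy":0,"wz":0,"dx":0.0009,"dy":0.0003,"dz":-0.004,"hand":1},
  {"wx":0,"wy":0,"wz":0,"dx":0.0016,"dy":0.0005,"dz":-0.0036,"hand":1},
  {"wx":0,"wy":0,"wz":0,"dx":0.0016,"dy":0.0005,"dz":-0.0036,"hand":1},
  {"wx":0,"wy":0,"wz":0,"dx":0,"dy":0,"dz":0,"hand":1},
])

```text
time_s: 8.68
ee_pos: [0.3757, 0.1782, 0.0678]
eef_rot: [3.141, 0.0, -1.261]
force: [0.2, 0.2, 0.5]
width: 0.0007
```

Call:
play_rows([
  {"wx":0,"wy":0,"wz":0,"dx":0.0016,"dy":0.0005,"dz":-0.0032,"hand":1},
  {"wx":0,"wy":0,"wz":0,"dx":0.002,"dy":0.0006,"dz":-0.0032,"hand":1},
  {"wx":0,"wy":0,"wz":0,"dx":0.0022,"dy":0.0007,"dz":-0.0028,"hand":1},
  {"wx":0,"wy":0,"wz":0,"dx":0.0023,"dy":0.0007,"dz":-0.0026,"hand":1},
  {"wx":0,"wy":0,"wz":0,"dx":0,"dy":0,"dz":0,"hand":1},
])

```text
time_s: 9.3
ee_pos: [0.3839, 0.1807, 0.056]
eef_rot: [3.141, 0.0, -1.261]
force: [-0.0, -0.2, 0.1]
width: 0.0007
```

Call:
play_rows([
  {"wx":0,"wy":0,"wz":0,"dx":0.0011,"dy":0.0004,"dz":-0.0007,"hand":1},
  {"wx":0,"wy":0,"wz":0,"dx":0.0011,"dy":0.0004,"dz":-0.0007,"hand":1},
  {"wx":0,"wy":0,"wz":0,"dx":0.0011,"dy":0.0004,"dz":-0.0007,"hand":1},
])

```text
time_s: 9.68
ee_pos: [0.3869, 0.1819, 0.054]
eef_rot: [3.141, 0.0, -1.261]
force: [-0.7, -0.7, -0.3]
width: 0.0006
```

Call:
play_rows([
  {"wx":0,"wy":0,"wz":0,"dx":0.0011,"dy":0.0004,"dz":-0.0007,"hand":1},
  {"wx":0,"wy":0,"wz":0,"dx":0.0011,"dy":0.0004,"dz":-0.0006,"hand":1},
])

```text
time_s: 9.93
ee_pos: [0.3892, 0.1827, 0.0527]
eef_rot: [3.141, 0.0, -1.261]
force: [-0.9, 0.3, -0.5]
width: 0.0004
```

Call:
play_rows([
  {"wx":0,"wy":0,"wz":0,"dx":0.0011,"dy":0.0004,"dz":-0.0005,"hand":1},
  {"wx":0,"wy":0,"wz":0,"dx":0.0011,"dy":0.0004,"dz":-0.0005,"hand":1},
])

```text
time_s: 10.18
ee_pos: [0.3906, 0.1832, 0.0517]
eef_rot: [3.14, -0.0, -1.261]
force: [-2.8, -1.8, 1.7]
width: 0.0006
```

Call:
play_rows([
  {"wx":0,"wy":0,"wz":0,"dx":0.0009,"dy":0.0003,"dz":-0.0004,"hand":1},
  {"wx":0,"wy":0,"wz":0,"dx":0.0009,"dy":0.0003,"dz":-0.0003,"hand":1},
])

```text
time_s: 10.42
ee_pos: [0.3929, 0.184, 0.0509]
eef_rot: [3.141, 0.0, -1.261]
force: [-1.1, -0.9, -1.0]
width: 0.0008
```

Call:
play_rows([
  {"wx":0,"wy":0,"wz":0,"dx":0.0007,"dy":0.0002,"dz":-0.0002,"hand":1},
  {"wx":0,"wy":0,"wz":0,"dx":0,"dy":0,"dz":0,"hand":1},
])

```text
time_s: 10.68
ee_pos: [0.3949, 0.1847, 0.0511]
eef_rot: [-3.14, 0.0, -1.261]
force: [-0.7, -0.1, -0.1]
width: 0.0004
```

Call:
play_rows([
  {"wx":0,"wy":0,"wz":0,"dx":0.0007,"dy":0.0002,"dz":-0.0002,"hand":1},
  {"wx":0,"wy":0,"wz":0,"dx":0,"dy":0,"dz":0,"hand":1},
])

```text
time_s: 10.92
ee_pos: [0.3956, 0.1848, 0.0509]
eef_rot: [-3.14, 0.0, -1.261]
force: [0.6, 0.8, 0.4]
width: 0.0003
```

Call:
play_rows([
  {"wx":0,"wy":0,"wz":0,"dx":0.0006,"dy":0.0002,"dz":-0.0001,"hand":1},
  {"wx":0,"wy":0,"wz":0,"dx":0,"dy":0,"dz":0,"hand":1},
])

```text
time_s: 11.18
ee_pos: [0.3956, 0.1848, 0.0507]
eef_rot: [-3.141, 0.0, -1.261]
force: [0.1, -0.2, 0.6]
width: 0.0006
```

Call:
play_rows([
  {"wx":0,"wy":0,"wz":0,"dx":0.0005,"dy":0.0002,"dz":-0.0001,"hand":1},
  {"wx":0,"wy":0,"wz":0,"dx":0,"dy":0,"dz":0,"hand":1},
])

```text
time_s: 11.42
ee_pos: [0.3959, 0.185, 0.0505]
eef_rot: [-3.141, 0.0, -1.261]
force: [-0.3, -0.8, 0.3]
width: 0.0006
```

Call:
play_rows([
  {"wx":0,"wy":0,"wz":0,"dx":0.0007,"dy":0.0002,"dz":-0.0001,"hand":1},
  {"wx":0,"wy":0,"wz":0,"dx":0,"dy":0,"dz":0,"hand":1},
])

```text
time_s: 11.68
ee_pos: [0.3965, 0.1851, 0.0504]
eef_rot: [3.142, 0.0, -1.261]
force: [-0.3, 0.9, 0.7]
width: 0.0003
```

Call:
play_rows([
  {"wx":0,"wy":0,"wz":0,"dx":0.0006,"dy":0.0002,"dz":-0.0001,"hand":1},
  {"wx":0,"wy":0,"wz":0,"dx":0,"dy":0,"dz":0,"hand":1},
])

```text
time_s: 11.92
ee_pos: [0.3969, 0.1853, 0.0503]
eef_rot: [3.141, 0.0, -1.261]
force: [-0.4, -0.8, 0.3]
width: 0.0007
```

Call:
play_rows([
  {"wx":0,"wy":0,"wz":0,"dx":0.0009,"dy":0.0003,"dz":-0.0001,"hand":1},
  {"wx":0,"wy":0,"wz":0,"dx":0,"dy":0,"dz":0,"hand":1},
])

```text
time_s: 12.18
ee_pos: [0.3977, 0.1855, 0.0501]
eef_rot: [3.141, 0.0, -1.261]
force: [-0.1, -0.1, 0.8]
width: 0.0006
```

Call:
play_rows([
  {"wx":0,"wy":0,"wz":0,"dx":0.0007,"dy":0.0002,"dz":-0.0001,"hand":1},
  {"wx":0,"wy":0,"wz":0,"dx":0,"dy":0,"dz":0,"hand":1},
])

```text
time_s: 12.42
ee_pos: [0.398, 0.1856, 0.05]
eef_rot: [3.14, 0.0, -1.261]
force: [-2.5, -0.5, 1.7]
width: 0.0002
```

Call:
play_rows([
  {"wx":0,"wy":0,"wz":0,"dx":0.0005,"dy":0.0002,"dz":0,"hand":1},
  {"wx":0,"wy":0,"wz":0,"dx":0,"dy":0,"dz":0,"hand":1},
])

```text
time_s: 12.68
ee_pos: [0.3982, 0.1857, 0.0499]
eef_rot: [3.14, 0.0, -1.261]
force: [-4.3, -1.1, 2.4]
width: 0.0002
```

Call:
play_rows([
  {"wx":0,"wy":0,"wz":0,"dx":0.0004,"dy":0.0001,"dz":0,"hand":1},
  {"wx":0,"wy":0,"wz":0,"dx":0,"dy":0,"dz":0,"hand":1},
])

```text
time_s: 12.92
ee_pos: [0.3984, 0.1858, 0.0499]
eef_rot: [3.139, 0.0, -1.261]
force: [-4.2, -2.3, 1.4]
width: 0.0004
```

Call:
play_rows([
  {"wx":0,"wy":0,"wz":0,"dx":0.0005,"dy":0.0002,"dz":0,"hand":1},
  {"wx":0,"wy":0,"wz":0,"dx":0,"dy":0,"dz":0,"hand":1},
])

```text
time_s: 13.18
ee_pos: [0.3984, 0.1858, 0.0498]
eef_rot: [3.139, 0.0, -1.261]
force: [-5.6, -3.0, 2.9]
width: 0.0005
```

Call:
play_rows([
  {"wx":0,"wy":0,"wz":0,"dx":0.0005,"dy":0.0002,"dz":0,"hand":1},
  {"wx":0,"wy":0,"wz":0,"dx":0,"dy":0,"dz":0,"hand":1},
])

```text
time_s: 13.42
ee_pos: [0.3986, 0.1859, 0.0497]
eef_rot: [3.138, 0.0, -1.261]
force: [-5.7, -2.6, 3.3]
width: 0.0006
```

The front clip gave at about 3 N with a 2 mm jump, then met a firm stop at about 6.5 N. I'll back off and go to the left clip, turning the jaw, then look on arrival.

Call:
play_rows([
  {"wx":0,"wy":0,"wz":0,"dx":-0.008,"dy":-0.0025,"dz":0,"hand":1},
  {"wx":0,"wy":0,"wz":0,"dx":-0.016,"dy":-0.005,"dz":0,"hand":1},
  {"wx":0,"wy":0,"wz":0,"dx":0,"dy":0,"dz":0.05,"hand":1},
  {"wx":0,"wy":0,"wz":0,"dx":0,"dy":0,"dz":0.05,"hand":1},
  {"wx":0,"wy":0,"wz":0.1745,"dx":0.008,"dy":0.0194,"dz":0,"hand":1},
  {"wx":0,"wy":0,"wz":0.1745,"dx":0.008,"dy":0.0194,"dz":0,"hand":1},
  {"wx":0,"wy":0,"wz":0.1745,"dx":0.008,"dy":0.0194,"dz":0,"hand":1},
  {"wx":0,"wy":0,"wz":0.1745,"dx":0.008,"dy":0.0194,"dz":0,"hand":1},
  {"wx":0,"wy":0,"wz":0.1745,"dx":0.008,"dy":0.0194,"dz":0,"hand":1},
  {"wx":0,"wy":0,"wz":0.1745,"dx":0.008,"dy":0.0194,"dz":0,"hand":1},
  {"wx":0,"wy":0,"wz":0.1745,"dx":0.008,"dy":0.0194,"dz":0,"hand":1},
  {"wx":0,"wy":0,"wz":0.1745,"dx":0.008,"dy":0.0194,"dz":0,"hand":1},
  {"wx":0,"wy":0,"wz":0.1745,"dx":0.008,"dy":0.0194,"dz":0,"hand":1},
  {"wx":0,"wy":0,"wz":0,"dx":0,"dy":0,"dz":0,"hand":1},
])

```text
time_s: 15.18
ee_pos: [0.449, 0.3545, 0.1502]
eef_rot: [-3.141, -0.002, 0.309]
force: [0.2, -0.5, 0.7]
width: 0.0003
```

Run:
```python
from h import *
a=robot.read_camera("scene");b=robot.read_camera("top");print(robot.state()["ee_pos"])
A=cv2.resize(a[225:375,245:395],(450,450),interpolation=cv2.INTER_CUBIC);B=cv2.resize(b[215:325,185:335],(348,255),interpolation=cv2.INTER_CUBIC)
H=np.zeros((450,798,3),np.uint8);H[:,:450]=A;H[:255,450:]=B
cv2.imwrite("pics/c5.png",H[:,:,::-1])
```

```text
[0.4479 0.353  0.1499]
```

View pics/c5.png

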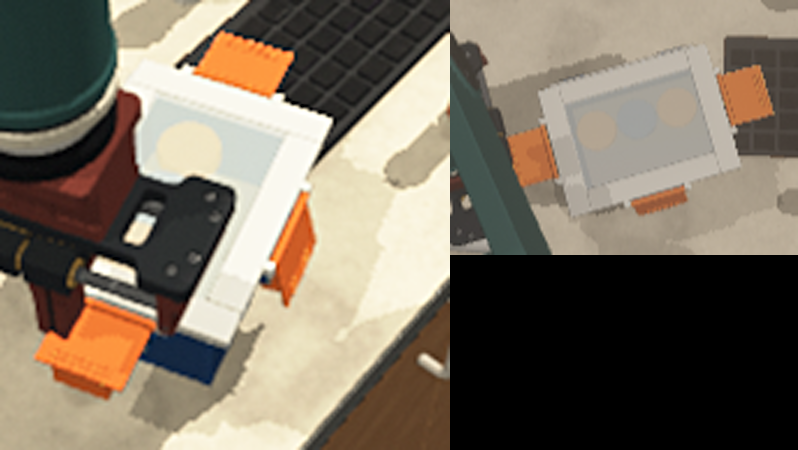

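The front clip hangs folded on the front side at (290,250) and stays down by itself. The left clip at (100,345) is next, under the gripper.

Call:
play_rows([
  {"wx":0,"wy":0,"wz":0,"dx":0,"dy":0,"dz":-0.02,"hand":1},
  {"wx":0,"wy":0,"wz":0,"dx":0,"dy":0,"dz":-0.02,"hand":1},
  {"wx":0,"wy":0,"wz":0,"dx":0,"dy":0,"dz":-0.012,"hand":1},
  {"wx":0,"wy":0,"wz":0,"dx":0,"dy":0,"dz":-0.006,"hand":1},
  {"wx":0,"wy":0,"wz":0,"dx":0,"dy":0,"dz":-0.005,"hand":1},
  {"wx":0,"wy":0,"wz":0,"dx":0,"dy":-0.0003,"dz":-0.004,"hand":1},
  {"wx":0,"wy":0,"wz":0,"dx":0.0003,"dy":-0.0009,"dz":-0.004,"hand":1},
  {"wx":0,"wy":0,"wz":0,"dx":0.0003,"dy":-0.0009,"dz":-0.004,"hand":1},
  {"wx":0,"wy":0,"wz":0,"dx":0.0005,"dy":-0.0016,"dz":-0.0036,"hand":1},
  {"wx":0,"wy":0,"wz":0,"dx":0.0005,"dy":-0.0016,"dz":-0.0036,"hand":1},
  {"wx":0,"wy":0,"wz":0,"dx":0,"dy":0,"dz":0,"hand":1},
])

```text
time_s: 16.65
ee_pos: [0.45, 0.348, 0.0676]
eef_rot: [3.141, 0.001, 0.309]
force: [-0.1, -0.1, 0.9]
width: -0.0001
```

Call:
play_rows([
  {"wx":0,"wy":0,"wz":0,"dx":0.0006,"dy":-0.002,"dz":-0.0032,"hand":1},
  {"wx":0,"wy":0,"wz":0,"dx":0.0007,"dy":-0.0021,"dz":-0.0032,"hand":1},
  {"wx":0,"wy":0,"wz":0,"dx":0,"dy":0,"dz":0,"hand":1},
])

```text
time_s: 17.02
ee_pos: [0.4514, 0.344, 0.0613]
eef_rot: [3.142, 0.0, 0.309]
force: [-0.1, 0.5, 0.9]
width: 0.0005
```

Call:
play_rows([
  {"wx":0,"wy":0,"wz":0,"dx":0.0005,"dy":-0.0016,"dz":-0.0017,"hand":1},
  {"wx":0,"wy":0,"wz":0,"dx":0.0005,"dy":-0.0016,"dz":-0.0016,"hand":1},
  {"wx":0,"wy":0,"wz":0,"dx":0,"dy":0,"dz":0,"hand":1},
])

```text
time_s: 17.4
ee_pos: [0.4525, 0.3408, 0.0581]
eef_rot: [3.142, 0.0, 0.309]
force: [0.9, -0.6, 0.9]
width: 0.0008
```

Call:
play_rows([
  {"wx":0,"wy":0,"wz":0,"dx":0.0004,"dy":-0.0012,"dz":-0.001,"hand":1},
  {"wx":0,"wy":0,"wz":0,"dx":0.0004,"dy":-0.0012,"dz":-0.001,"hand":1},
])

```text
time_s: 17.65
ee_pos: [0.4533, 0.3386, 0.0562]
eef_rot: [-3.142, 0.0, 0.31]
force: [-0.8, -0.3, 0.2]
width: 0.0007
```

Call:
play_rows([
  {"wx":0,"wy":0,"wz":0,"dx":0.0003,"dy":-0.001,"dz":-0.0007,"hand":1},
  {"wx":0,"wy":0,"wz":0,"dx":0.0003,"dy":-0.001,"dz":-0.0007,"hand":1},
])

```text
time_s: 17.9
ee_pos: [0.4539, 0.3366, 0.0548]
eef_rot: [-3.142, 0.0, 0.309]
force: [-1.1, 1.0, 0.7]
width: 0.0004
```

Call:
play_rows([
  {"wx":0,"wy":0,"wz":0,"dx":0.0003,"dy":-0.001,"dz":-0.0006,"hand":1},
  {"wx":0,"wy":0,"wz":0,"dx":0.0003,"dy":-0.001,"dz":-0.0006,"hand":1},
])

```text
time_s: 18.15
ee_pos: [0.4545, 0.3349, 0.0537]
eef_rot: [-3.141, -0.0, 0.309]
force: [-1.3, 3.7, 4.4]
width: -0.0
```

Call:
play_rows([
  {"wx":0,"wy":0,"wz":0,"dx":0.0003,"dy":-0.001,"dz":-0.0006,"hand":1},
])

```text
time_s: 18.27
ee_pos: [0.4548, 0.334, 0.0532]
eef_rot: [-3.141, -0.0, 0.309]
force: [-1.7, 1.9, 1.8]
width: 0.0005
```

Call:
play_rows([
  {"wx":0,"wy":0,"wz":0,"dx":0.0003,"dy":-0.001,"dz":-0.0005,"hand":1},
])

```text
time_s: 18.4
ee_pos: [0.4551, 0.3327, 0.0526]
eef_rot: [-3.141, -0.0, 0.31]
force: [-1.6, 1.0, 2.9]
width: 0.0007
```

Call:
play_rows([
  {"wx":0,"wy":0,"wz":0,"dx":0.0002,"dy":-0.0007,"dz":-0.0003,"hand":1},
  {"wx":0,"wy":0,"wz":0,"dx":0,"dy":0,"dz":0,"hand":1},
])

```text
time_s: 18.65
ee_pos: [0.4554, 0.3317, 0.0521]
eef_rot: [3.141, 0.0, 0.31]
force: [0.1, 0.7, 1.2]
width: 0.0008
```

Call:
play_rows([
  {"wx":0,"wy":0,"wz":0,"dx":0.0002,"dy":-0.0007,"dz":-0.0003,"hand":1},
  {"wx":0,"wy":0,"wz":0,"dx":0,"dy":0,"dz":0,"hand":1},
])

```text
time_s: 18.9
ee_pos: [0.4555, 0.3311, 0.0518]
eef_rot: [3.141, 0.0, 0.31]
force: [0.7, 0.0, 0.2]
width: 0.0006
```

Call:
play_rows([
  {"wx":0,"wy":0,"wz":0,"dx":0.0002,"dy":-0.0007,"dz":-0.0003,"hand":1},
  {"wx":0,"wy":0,"wz":0,"dx":0,"dy":0,"dz":0,"hand":1},
])

```text
time_s: 19.15
ee_pos: [0.4556, 0.3303, 0.0515]
eef_rot: [3.141, 0.0, 0.309]
force: [0.6, 0.2, 0.6]
width: 0.0006
```

Call:
play_rows([
  {"wx":0,"wy":0,"wz":0,"dx":0.0002,"dy":-0.0008,"dz":-0.0003,"hand":1},
  {"wx":0,"wy":0,"wz":0,"dx":0,"dy":0,"dz":0,"hand":1},
])

```text
time_s: 19.4
ee_pos: [0.4558, 0.3295, 0.0512]
eef_rot: [3.141, 0.0, 0.309]
force: [-0.1, -0.5, 0.5]
width: 0.0001
```

Call:
play_rows([
  {"wx":0,"wy":0,"wz":0,"dx":0.0002,"dy":-0.0008,"dz":-0.0003,"hand":1},
  {"wx":0,"wy":0,"wz":0,"dx":0,"dy":0,"dz":0,"hand":1},
])

```text
time_s: 19.65
ee_pos: [0.4561, 0.3288, 0.051]
eef_rot: [3.142, 0.0, 0.309]
force: [0.9, 0.9, -0.0]
width: 0.0004
```

Call:
play_rows([
  {"wx":0,"wy":0,"wz":0,"dx":0.0002,"dy":-0.0007,"dz":-0.0003,"hand":1},
  {"wx":0,"wy":0,"wz":0,"dx":0,"dy":0,"dz":0,"hand":1},
])

```text
time_s: 19.9
ee_pos: [0.4563, 0.3283, 0.0507]
eef_rot: [-3.141, 0.0, 0.309]
force: [0.1, -0.0, 0.0]
width: 0.0006
```

Call:
play_rows([
  {"wx":0,"wy":0,"wz":0,"dx":0.0002,"dy":-0.0007,"dz":-0.0002,"hand":1},
  {"wx":0,"wy":0,"wz":0,"dx":0,"dy":0,"dz":0,"hand":1},
])

```text
time_s: 20.15
ee_pos: [0.4565, 0.3276, 0.0506]
eef_rot: [-3.141, 0.0, 0.309]
force: [-0.1, 1.0, 0.3]
width: 0.0006
```

Call:
play_rows([
  {"wx":0,"wy":0,"wz":0,"dx":0.0002,"dy":-0.0006,"dz":-0.0001,"hand":1},
  {"wx":0,"wy":0,"wz":0,"dx":0,"dy":0,"dz":0,"hand":1},
])

```text
time_s: 20.4
ee_pos: [0.4566, 0.3273, 0.0505]
eef_rot: [-3.141, -0.0, 0.309]
force: [-0.9, 3.0, 0.9]
width: 0.0006
```

Call:
play_rows([
  {"wx":0,"wy":0,"wz":0,"dx":0.0002,"dy":-0.0006,"dz":-0.0001,"hand":1},
  {"wx":0,"wy":0,"wz":0,"dx":0,"dy":0,"dz":0,"hand":1},
])

```text
time_s: 20.65
ee_pos: [0.4567, 0.327, 0.0504]
eef_rot: [-3.141, -0.0, 0.309]
force: [-2.0, 5.5, 1.4]
width: 0.0002
```

The left clip shows the same pattern: the catch at about 6 N, free travel, then a firm stop at about 6 N. Now the right clip.

Call:
play_rows([
  {"wx":0,"wy":0,"wz":0,"dx":-0.0025,"dy":0.008,"dz":0,"hand":1},
  {"wx":0,"wy":0,"wz":0,"dx":-0.005,"dy":0.016,"dz":0,"hand":1},
  {"wx":0,"wy":0,"wz":0,"dx":0,"dy":0,"dz":0.05,"hand":1},
  {"wx":0,"wy":0,"wz":0,"dx":0,"dy":0,"dz":0.05,"hand":1},
  {"wx":0,"wy":0,"wz":0,"dx":0.0174,"dy":-0.0556,"dz":0,"hand":1},
  {"wx":0,"wy":0,"wz":0,"dx":0.0174,"dy":-0.0556,"dz":0,"hand":1},
  {"wx":0,"wy":0,"wz":0,"dx":0.0174,"dy":-0.0556,"dz":0,"hand":1},
  {"wx":0,"wy":0,"wz":0,"dx":0.0174,"dy":-0.0556,"dz":0,"hand":1},
  {"wx":0,"wy":0,"wz":0,"dx":0.0174,"dy":-0.0556,"dz":0,"hand":1},
  {"wx":0,"wy":0,"wz":0,"dx":0,"dy":0,"dz":0,"hand":1},
  {"wx":0,"wy":0,"wz":0,"dx":0,"dy":0,"dz":0,"hand":1},
])

```text
time_s: 22.02
ee_pos: [0.5361, 0.073, 0.1501]
eef_rot: [-3.141, 0.001, 0.309]
force: [-0.4, 0.2, -0.5]
width: 0.0007
```

Run:
```python
from h import *
a=robot.read_camera("scene");b=robot.read_camera("top");print(robot.state()["ee_pos"],robot.state()["eef_rot"])
A=cv2.resize(a[215:365,235:385],(450,450),interpolation=cv2.INTER_CUBIC);B=cv2.resize(b[215:325,185:335],(348,255),interpolation=cv2.INTER_CUBIC)
H=np.zeros((450,798,3),np.uint8);H[:,:450]=A;H[:255,450:]=B
cv2.imwrite("pics/c6.png",H[:,:,::-1])
```

```text
[0.5358 0.0738 0.1502] [-3.1411  0.0007  0.311 ]
```

View pics/c6.png

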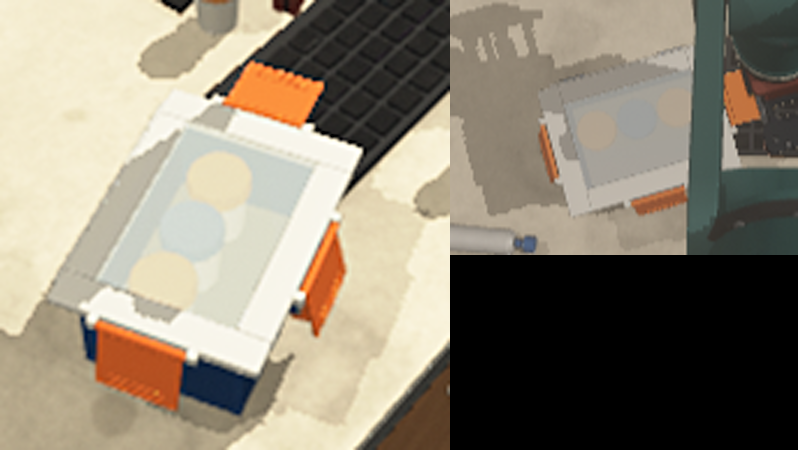

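The left clip hangs folded at (140,365) and stays down, as does the front clip at (325,280). Only the right clip still sticks out.

Call:
play_rows([
  {"wx":0,"wy":0,"wz":0,"dx":0,"dy":0,"dz":-0.02,"hand":1},
  {"wx":0,"wy":0,"wz":0,"dx":0,"dy":0,"dz":-0.02,"hand":1},
  {"wx":0,"wy":0,"wz":0,"dx":0,"dy":0,"dz":-0.012,"hand":1},
  {"wx":0,"wy":0,"wz":0,"dx":0,"dy":0,"dz":-0.006,"hand":1},
  {"wx":0,"wy":0,"wz":0,"dx":0,"dy":0,"dz":-0.005,"hand":1},
  {"wx":0,"wy":0,"wz":0,"dx":0,"dy":0.0003,"dz":-0.004,"hand":1},
  {"wx":0,"wy":0,"wz":0,"dx":-0.0003,"dy":0.0009,"dz":-0.004,"hand":1},
  {"wx":0,"wy":0,"wz":0,"dx":-0.0003,"dy":0.0009,"dz":-0.004,"hand":1},
  {"wx":0,"wy":0,"wz":0,"dx":-0.0005,"dy":0.0016,"dz":-0.0036,"hand":1},
  {"wx":0,"wy":0,"wz":0,"dx":-0.0005,"dy":0.0016,"dz":-0.0036,"hand":1},
  {"wx":0,"wy":0,"wz":0,"dx":0,"dy":0,"dz":0,"hand":1},
])

```text
time_s: 23.5
ee_pos: [0.5344, 0.0778, 0.0678]
eef_rot: [-3.141, 0.001, 0.31]
force: [0.3, -0.1, -0.3]
width: 0.0002
```

Call:
play_rows([
  {"wx":0,"wy":0,"wz":0,"dx":-0.0006,"dy":0.002,"dz":-0.0032,"hand":1},
  {"wx":0,"wy":0,"wz":0,"dx":-0.0007,"dy":0.0021,"dz":-0.0032,"hand":1},
  {"wx":0,"wy":0,"wz":0,"dx":0,"dy":0,"dz":0,"hand":1},
])

```text
time_s: 23.88
ee_pos: [0.5332, 0.0819, 0.0615]
eef_rot: [-3.141, 0.001, 0.31]
force: [0.3, -0.6, -0.4]
width: 0.0003
```

Call:
play_rows([
  {"wx":0,"wy":0,"wz":0,"dx":-0.0005,"dy":0.0016,"dz":-0.0017,"hand":1},
  {"wx":0,"wy":0,"wz":0,"dx":-0.0005,"dy":0.0016,"dz":-0.0016,"hand":1},
  {"wx":0,"wy":0,"wz":0,"dx":0,"dy":0,"dz":0,"hand":1},
])

```text
time_s: 24.25
ee_pos: [0.5324, 0.0851, 0.0583]
eef_rot: [-3.141, 0.0, 0.31]
force: [-0.2, -0.7, -0.1]
width: 0.0004
```

Call:
play_rows([
  {"wx":0,"wy":0,"wz":0,"dx":-0.0004,"dy":0.0012,"dz":-0.001,"hand":1},
  {"wx":0,"wy":0,"wz":0,"dx":-0.0004,"dy":0.0012,"dz":-0.001,"hand":1},
])

```text
time_s: 24.5
ee_pos: [0.5317, 0.0873, 0.0564]
eef_rot: [3.142, 0.0, 0.309]
force: [0.4, -0.6, 0.8]
width: 0.0004
```

Call:
play_rows([
  {"wx":0,"wy":0,"wz":0,"dx":-0.0003,"dy":0.001,"dz":-0.0007,"hand":1},
  {"wx":0,"wy":0,"wz":0,"dx":-0.0003,"dy":0.001,"dz":-0.0007,"hand":1},
])

```text
time_s: 24.75
ee_pos: [0.5311, 0.0893, 0.055]
eef_rot: [3.142, 0.0, 0.309]
force: [-0.4, -0.5, 0.4]
width: 0.0004
```

Call:
play_rows([
  {"wx":0,"wy":0,"wz":0,"dx":-0.0003,"dy":0.001,"dz":-0.0006,"hand":1},
  {"wx":0,"wy":0,"wz":0,"dx":-0.0003,"dy":0.001,"dz":-0.0006,"hand":1},
])

```text
time_s: 25.0
ee_pos: [0.5304, 0.0914, 0.0538]
eef_rot: [3.142, 0.0, 0.31]
force: [-0.4, -0.7, -0.3]
width: 0.0004
```

Call:
play_rows([
  {"wx":0,"wy":0,"wz":0,"dx":-0.0003,"dy":0.001,"dz":-0.0005,"hand":1},
  {"wx":0,"wy":0,"wz":0,"dx":-0.0003,"dy":0.001,"dz":-0.0005,"hand":1},
])

```text
time_s: 25.25
ee_pos: [0.5299, 0.0934, 0.0528]
eef_rot: [3.142, 0.0, 0.31]
force: [0.7, -1.0, 0.6]
width: 0.0007
```

Call:
play_rows([
  {"wx":0,"wy":0,"wz":0,"dx":-0.0003,"dy":0.001,"dz":-0.0005,"hand":1},
  {"wx":0,"wy":0,"wz":0,"dx":-0.0002,"dy":0.0008,"dz":-0.0003,"hand":1},
])

```text
time_s: 25.5
ee_pos: [0.5293, 0.0952, 0.052]
eef_rot: [-3.142, 0.0, 0.31]
force: [-0.4, -0.8, -0.3]
width: 0.0008
```

Call:
play_rows([
  {"wx":0,"wy":0,"wz":0,"dx":-0.0003,"dy":0.0009,"dz":-0.0004,"hand":1},
  {"wx":0,"wy":0,"wz":0,"dx":0,"dy":0,"dz":0,"hand":1},
])

```text
time_s: 25.75
ee_pos: [0.5292, 0.0958, 0.0517]
eef_rot: [3.141, 0.0, 0.31]
force: [-0.0, -2.7, -0.6]
width: 0.0008
```

Call:
play_rows([
  {"wx":0,"wy":0,"wz":0,"dx":-0.0002,"dy":0.0006,"dz":-0.0003,"hand":1},
  {"wx":0,"wy":0,"wz":0,"dx":0,"dy":0,"dz":0,"hand":1},
])

```text
time_s: 26.0
ee_pos: [0.529, 0.0963, 0.0514]
eef_rot: [3.141, 0.0, 0.31]
force: [-0.1, -5.4, 1.7]
width: 0.0006
```

Call:
play_rows([
  {"wx":0,"wy":0,"wz":0,"dx":-0.0002,"dy":0.0007,"dz":-0.0003,"hand":1},
  {"wx":0,"wy":0,"wz":0,"dx":0,"dy":0,"dz":0,"hand":1},
])

```text
time_s: 26.25
ee_pos: [0.5287, 0.0973, 0.051]
eef_rot: [3.142, 0.0, 0.309]
force: [0.0, -3.6, 1.5]
width: 0.0002
```

Call:
play_rows([
  {"wx":0,"wy":0,"wz":0,"dx":-0.0002,"dy":0.0007,"dz":-0.0002,"hand":1},
  {"wx":0,"wy":0,"wz":0,"dx":0,"dy":0,"dz":0,"hand":1},
])

```text
time_s: 26.5
ee_pos: [0.5284, 0.0982, 0.0507]
eef_rot: [-3.141, 0.0, 0.309]
force: [0.1, -3.6, 0.3]
width: 0.0006
```

Call:
play_rows([
  {"wx":0,"wy":0,"wz":0,"dx":-0.0002,"dy":0.0008,"dz":-0.0002,"hand":1},
  {"wx":0,"wy":0,"wz":0,"dx":0,"dy":0,"dz":0,"hand":1},
])

```text
time_s: 26.75
ee_pos: [0.5281, 0.099, 0.0505]
eef_rot: [-3.141, 0.0, 0.309]
force: [-0.3, -2.6, -1.2]
width: -0.0
```

Call:
play_rows([
  {"wx":0,"wy":0,"wz":0,"dx":-0.0002,"dy":0.0008,"dz":-0.0002,"hand":1},
  {"wx":0,"wy":0,"wz":0,"dx":0,"dy":0,"dz":0,"hand":1},
])

```text
time_s: 27.0
ee_pos: [0.5279, 0.0998, 0.0503]
eef_rot: [-3.141, 0.0, 0.309]
force: [0.2, -3.5, -0.6]
width: 0.0004
```

Call:
play_rows([
  {"wx":0,"wy":0,"wz":0,"dx":-0.0002,"dy":0.0008,"dz":-0.0002,"hand":1},
  {"wx":0,"wy":0,"wz":0,"dx":0,"dy":0,"dz":0,"hand":1},
])

```text
time_s: 27.25
ee_pos: [0.5278, 0.1007, 0.0502]
eef_rot: [-3.141, 0.0, 0.309]
force: [0.8, -0.8, -0.1]
width: 0.0006
```

Call:
play_rows([
  {"wx":0,"wy":0,"wz":0,"dx":-0.0002,"dy":0.0007,"dz":-0.0002,"hand":1},
  {"wx":0,"wy":0,"wz":0,"dx":0,"dy":0,"dz":0,"hand":1},
])

```text
time_s: 27.5
ee_pos: [0.5277, 0.1014, 0.05]
eef_rot: [-3.141, -0.0, 0.309]
force: [-0.1, -1.1, -0.1]
width: 0.0003
```

Past the catch, since the force has dropped. On to the stop.

Call:
play_rows([
  {"wx":0,"wy":0,"wz":0,"dx":-0.0002,"dy":0.0008,"dz":-0.0001,"hand":1},
  {"wx":0,"wy":0,"wz":0,"dx":0,"dy":0,"dz":0,"hand":1},
])

```text
time_s: 27.75
ee_pos: [0.5276, 0.1022, 0.05]
eef_rot: [-3.141, -0.0, 0.309]
force: [-0.4, 0.1, -0.6]
width: 0.0007
```

Call:
play_rows([
  {"wx":0,"wy":0,"wz":0,"dx":-0.0002,"dy":0.0007,"dz":-0.0001,"hand":1},
  {"wx":0,"wy":0,"wz":0,"dx":0,"dy":0,"dz":0,"hand":1},
])

```text
time_s: 28.0
ee_pos: [0.5273, 0.1027, 0.0498]
eef_rot: [-3.142, -0.0, 0.309]
force: [0.3, 1.1, -0.1]
width: 0.0002
```

Call:
play_rows([
  {"wx":0,"wy":0,"wz":0,"dx":-0.0002,"dy":0.0006,"dz":-0.0001,"hand":1},
  {"wx":0,"wy":0,"wz":0,"dx":0,"dy":0,"dz":0,"hand":1},
])

```text
time_s: 28.25
ee_pos: [0.5271, 0.1033, 0.0497]
eef_rot: [-3.142, 0.0, 0.309]
force: [-0.9, -0.4, 0.5]
width: 0.0002
```

Call:
play_rows([
  {"wx":0,"wy":0,"wz":0,"dx":-0.0002,"dy":0.0006,"dz":0,"hand":1},
  {"wx":0,"wy":0,"wz":0,"dx":0,"dy":0,"dz":0,"hand":1},
])

```text
time_s: 28.5
ee_pos: [0.5269, 0.1038, 0.0497]
eef_rot: [3.142, 0.0, 0.31]
force: [0.2, -0.9, 1.3]
width: 0.0007
```

Call:
play_rows([
  {"wx":0,"wy":0,"wz":0,"dx":-0.0002,"dy":0.0006,"dz":0,"hand":1},
  {"wx":0,"wy":0,"wz":0,"dx":0,"dy":0,"dz":0,"hand":1},
])

```text
time_s: 28.75
ee_pos: [0.5267, 0.1043, 0.0497]
eef_rot: [3.141, 0.0, 0.31]
force: [-0.3, -0.5, -0.8]
width: 0.0003
```

Call:
play_rows([
  {"wx":0,"wy":0,"wz":0,"dx":-0.0002,"dy":0.0005,"dz":0,"hand":1},
  {"wx":0,"wy":0,"wz":0,"dx":0,"dy":0,"dz":0,"hand":1},
])

```text
time_s: 29.0
ee_pos: [0.5266, 0.1046, 0.0497]
eef_rot: [3.141, 0.0, 0.31]
force: [1.1, -3.8, -2.0]
width: 0.0008
```

Call:
play_rows([
  {"wx":0,"wy":0,"wz":0,"dx":-0.0001,"dy":0.0004,"dz":0,"hand":1},
  {"wx":0,"wy":0,"wz":0,"dx":0,"dy":0,"dz":0,"hand":1},
])

```text
time_s: 29.25
ee_pos: [0.5266, 0.1049, 0.0497]
eef_rot: [3.141, 0.0, 0.31]
force: [1.5, -5.1, -2.9]
width: 0.0005
```

Call:
play_rows([
  {"wx":0,"wy":0,"wz":0,"dx":0.0025,"dy":-0.008,"dz":0,"hand":1},
  {"wx":0,"wy":0,"wz":0,"dx":0.005,"dy":-0.016,"dz":0,"hand":1},
  {"wx":0,"wy":0,"wz":0,"dx":0,"dy":0,"dz":0.05,"hand":1},
  {"wx":0,"wy":0,"wz":0,"dx":0,"dy":0,"dz":0.05,"hand":1},
  {"wx":0,"wy":0,"wz":0,"dx":0,"dy":0,"dz":0.05,"hand":1},
  {"wx":0,"wy":0,"wz":0,"dx":-0.03,"dy":-0.05,"dz":0,"hand":1},
  {"wx":0,"wy":0,"wz":0,"dx":-0.03,"dy":-0.05,"dz":0,"hand":1},
  {"wx":0,"wy":0,"wz":0,"dx":-0.02,"dy":-0.055,"dz":0,"hand":1},
  {"wx":0,"wy":0,"wz":0,"dx":0,"dy":-0.055,"dz":0,"hand":1},
  {"wx":0,"wy":0,"wz":0,"dx":0,"dy":-0.055,"dz":0,"hand":1},
  {"wx":0,"wy":0,"wz":0,"dx":0,"dy":0,"dz":0,"hand":1},
  {"wx":0,"wy":0,"wz":0,"dx":0,"dy":0,"dz":0,"hand":1},
])

```text
time_s: 30.75
ee_pos: [0.4533, -0.1837, 0.1995]
eef_rot: [-3.14, 0.0, 0.308]
force: [0.2, 0.2, -0.4]
width: 0.0005
```

Run:
```python
from h import *
a=robot.read_camera("scene");b=robot.read_camera("top");print(robot.state()["time_s"],robot.state()["ee_pos"])
A=cv2.resize(a[190:380,225:415],(450,450),interpolation=cv2.INTER_CUBIC);B=cv2.resize(b[165:335,185:455],(348,219),interpolation=cv2.INTER_CUBIC)
H=np.zeros((450,798,3),np.uint8);H[:,:450]=A;H[:219,450:]=B
cv2.imwrite("pics/c7.png",H[:,:,::-1])
```

```text
30.85 [ 0.4535 -0.1826  0.1996]
```

View pics/c7.png

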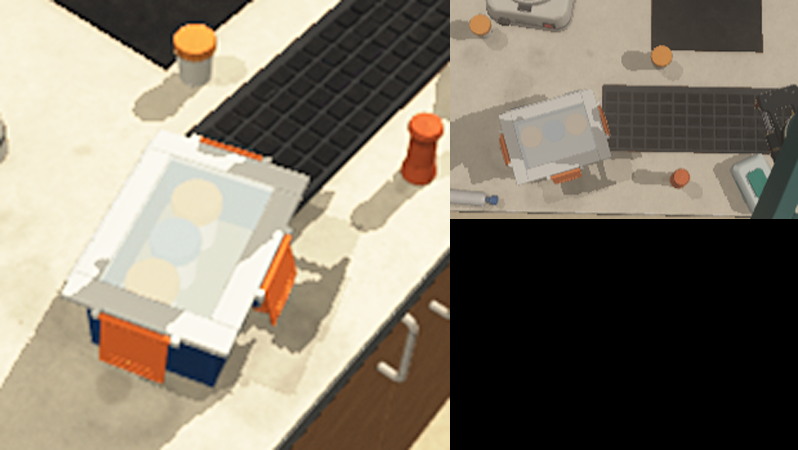

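All three clips are down: front at (275,280), left at (133,345), and only a thin edge of the right one at (230,148). The lid is flat, and the cups, decapper and wipes have not moved.

```bash
python3 -c "
from rig import robot
print(robot.hand_in())"
```

```text
the job is handed in; nothing more can be done
None
```

The box is closed and the job handed in at about 31 s. I swung the lid down until the seal pressed back, which gave about 5 N. Then I folded the front, left and right clips in that order, feeling each one snap and meet its stop.

| Clip | Felt at catch | Felt at stop |
|---|---|---|
| Front | about 3.5 N | about 7 N |
| Left | about 6 N | about 6 N |
| Right | about 5.5 N | about 6 N |

- **Forces:** the highest reading was about 7 N, under the 12 N limit. Readings come only at the end of each move, so a brief peak in between would not show.
- **Last check:** the final pictures, taken with the arm well clear, show the lid flat and all three clips staying down by themselves. The right clip shows only as a thin edge from above, so its snap rests mostly on the felt force.
- **Other items:** the cups, decapper and wipes look to be where they started; I judged this by eye from the pictures.
- **Disagreements:** the box position I worked out was about 2–3 mm off in the pictures, which the feeling steps absorbed. The force while swinging the lid read about 1.0–1.5 N, less than the roughly 2 N expected.

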